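# Close the gear polisher and set its speed

## Robot

A 6-joint arm with a two-finger parallel gripper is mounted at the origin on the work surface. World frame = base frame: x ahead of the robot, y to its left, z up, the work surface at z = 0. Lengths are in m, angles in rad, forces in N, time in s.
With the tool pointing down it reaches from about 0.25 to 0.8 m from the base axis. Payload 8.5 kg.
Tool frame: the origin (TCP) lies at the very end of the fingers, on their centre line; the grasp point (between the pads) lies 19 mm behind it; z points along the fingers, y is the line along which they close (so a half turn about z gives the same grasp; the last joint's range is limited). The gripper opens to 85 mm and grips with 20 to 120 N. Pads are 22 mm wide; open, the fingers measure 114 mm over their backs; the gripper's body (76 mm by 85 mm) begins 54 mm behind the grasp point. The pads swing forward as they close: fully open they stand 13 mm farther back than shut.
Start: joints at [1.261, 0.238, -0.013, 1.319, 0, 1.571], TCP at [0.16, 0.5, 0.231] pointing down, gripper open.
Joint ranges: [-2.66, 2.66], [-1.03, 1.9], [-1.14, 1.46], [-1.82, 2.27], [-1.45, 1.34], [-3.14, 3.14]. Speed limits (rad/s): [2.22, 2.22, 2.79, 3.14, 3.14, 3.14].

## Interface

Orientations are given as a unit quaternion [x, y, z, w].
In Python, from workcell import status, imaging, arm, models gives the robot as it stands.
- The arm moves only by the tool apply_moves, never from a script. Its argument "moves" is a list that holds one entry, the list of rows, each a list of 7 numbers: the shift along the tool's x, y, z in units of 0.2 m (1.0 is 0.2 m), then the turn, a rotation vector about the tool's x, y, z in units of 30 degrees (1.0 is 30 degrees), then the closure, from -1 (fully open) to 1 (shut). In form: [[[dx, dy, dz, ax, ay, az, gripper], ...]]. A call has 1 to 8 rows; each row is the pose to reach, as a shift and turn from the pose commanded when the call began, along the tool's axes at that moment; what a row does not reach only later rows make up. A row lasts 1/8 s, in which the tool goes at most 62.5 mm and 10.7 degrees, less where a joint would pass 70% of its speed; a pose out of reach is approached as far as the arm can. A call with a number of a shift or a turn outside -1 to 1 is refused whole. A call with a gripper value outside its range is refused whole. The fingers move at their own pace and stop on an object; "squeeze" is the grip in N (left out, the last holds). Time passes only in rows, so rows that repeat a pose let the fingers close. It gives the time, the measured TCP pose, the force, the opening and the grip force at its end, in the units of the state.
- status.observe(): the state, without advancing time (a new reading comes with each control period).
- imaging.get_image(name): name is "scene" or "side" or "wrist"; returns a dict with "frame" (420x560x3 uint8, red, green, blue), "depth" (420x560 float32, m along the optical axis (not along the pixel's ray), 0 where there is no reading), "K" (3x3 intrinsics, pixels), "k1" (the pictures are not rectified: a ray, as slopes to the right and down, at radius r is drawn at 1 + k1 r^2 times it, then the intrinsics apply), "world_from_camera" (4x4, takes a point from camera to world coordinates); the wrist camera has in their place "T_tool_cam" (4x4, takes a point from camera to tool coordinates, whose origin is the TCP and whose axes are the flange's). Camera axes: x right, y up, looking along -z (the intrinsics and any distortion apply to the point x, -y, -z); pixel columns grow to the right and rows downward; lengths in m; the calibration is good to about 2 mm. A picture is of the moment at which its call begins: read the wrist's pose just before it.
- arm.close_job(): hands the job in; it is judged then, once.
Trained networks look in a picture, given as the dict that the camera call returned (one of the last four; its "shot" number tells which), for a name from the list of things; names that differ only in an ending like _2 or _b are one class to them, and where a whole thing is asked for, a point or a joint stands for the part that bears it (a point fixed in the world has none). Each returns a list of dicts, best first, with "p" (0 to 1); they miss things now and then, are a little off and sometimes report something else, mostly with a low value. They report only what shows in the picture. A call takes as long as a camera call. They do not tell look-alikes from the thing itself.
- models.recognise(picture, thing): "centre" ([x, y, z] in m, in world coordinates, good to about 4 mm: the middle of the surface that is visible of it).
The state is a dict: "t": time; "qpos": joint angles; "joint_vel": joint speeds; "joint_torque": joint torques, N m; "position": TCP position; "tool_rot": TCP orientation; "contact_force": force on the tool from outside, world axes, zero at the start; "ft_torque": the same for the moment, N m; "opening": opening from 0.0 (shut) to 1.0 (fully open); "finger_force": force on a finger pad.
Only numpy, scipy, OpenCV 4.12 (cv2) and the standard library are available. Lean on these libraries where they do the work, as an engineer would, in place of code of your own. Each camera call takes 0.05 s, during which the arm holds its last target. There are 200 camera calls.

## Task

A gear is waiting in the green bowl of the polishing machine. Lower the yellow cover onto the bowl's rim in the gripper (do not drop it), so that it sits fully seated and level, and let go of it; only then slide the orange speed grip along its track until it is in line with the green pointer, and leave it there. Leave the other parts on the bench undisturbed.

Things in the scene. Friction and masses are not known exactly. Their poses are not given: they have to be found in the camera images.
- polisher: Polishing machine, fixed to the bench, upright: a round grey housing carrying an open green bowl, 160 mm in diameter and 125 mm high overall, with a gear lying deep in the bowl (its top 28 mm below the rim). Origin at the centre of its underside, on the bench; z up.
- bowl_rim (a point): Centre of the bowl's mouth, in the plane of the rim's top edge, 125 mm above the bench. The rim is 160 mm in outer and 148 mm in inner diameter (wall 6 mm).
- cover: Loose round yellow cover, 0.25 kg, 56 mm high, lying level on the bench, knob up. From below: plug 138 mm in diameter, 10 mm deep, lower edge bevelled, entering the bowl with 5 mm play all round; plate 166 mm in diameter, 6 mm thick, resting on the rim; 4 mm neck; round black knob 30 mm in diameter, 36 mm tall. Origin: centre of the plug's underside; z up. Its yaw is free.
- cover_seat (a point): Point on the cover's axis in the plane of the plate's underside, 10 mm above the cover's origin. With the cover seated it coincides with bowl_rim (within the play).
- cover_knob (a point): Centre of the top of the cover's knob, 56 mm above the cover's origin and 40 mm above the plate's upper face.
- control: Speed control, fixed to the bench: a flat grey box 110 x 190 x 45 mm (x, y, z) with a straight aluminium track along its y axis on the middle of its top (40 mm wide, 170 mm long, 14 mm high) and a scale of white bars on the side towards its -x. Origin at the centre of its underside; its yaw varies.
- speed (a joint): Travel of the speed grip along the control's +y, 0 to 0.12 m; at 0.06 it is at the middle of the box. Starts near the 0 end, stays where it is left, friction about 1.5 N.
- speed_top (a point): Centre of the top of the speed grip, 99.5 mm above the bench. The grip is an orange upright block 28 mm across the track (control's x), 20 mm along it (control's y) and 40 mm tall, standing just above the 14 mm high track.
- pointer: Green pointer bar 26 x 12 x 12 mm (x, y, z), fixed on the control box beside the track, on its +x side. Axes as the control's. Its origin lies on the track's centre line at the box's top (45 mm up), level with the bar, which is 24 to 50 mm from it along +x. The grip is right when its centre has the same y as this origin; at the start that is 25 to 115 mm away towards +y.
- gear_cluster: Loose steel double gear standing flat, 84 mm wide, 60 mm high, a bystander. Origin at the centre of its underside.
- spray_can: Loose blue spray can with a pale top, 56 mm in diameter, about 150 mm high, a bystander. Origin at the centre of its underside.
- bearing_stack: Loose steel bearing pack standing flat, 80 mm in diameter, 48 mm high, a bystander. Origin at the centre of its underside.
Mind the look-alikes: they are no part of the job. What is shaped like the cover but pink is not meant.

How it is judged:
On the way, in this order (a step that is already met when the one before it is completed fails the run):
1. the cover, still in the gripper, is lowered over the bowl to within 12 mm of its seat (z of cover_seat in the frame of bowl_rim below 0.012 m and horizontal distance between cover_seat and bowl_rim below 0.02 m and contact force between the fingers and cover above 0.5 N), for 0.05 s.
2. the cover sits seated and level on the rim, let go, and the speed grip has not been moved yet (15 mm) (z of cover_seat in the frame of bowl_rim between -0.003 and 0.003 m and horizontal distance between cover_seat and bowl_rim below 0.009 m and angle between cover's own z axis and vertical below 0.05 rad and contact force between the fingers and cover below 0.2 N and distance of speed_top from where it was at the start of the episode below 0.015 m), for 0.2 s.
3. the speed grip is in line with the green pointer, the cover still seated (y of speed_top in the frame of pointer between -0.007 and 0.007 m and z of cover_seat in the frame of bowl_rim between -0.003 and 0.003 m and horizontal distance between cover_seat and bowl_rim below 0.009 m and angle between cover's own z axis and vertical below 0.05 rad), for 0.2 s.
At the end, for the whole second after the job is handed in: The cover is released and at rest on the bowl: plate within 3 mm of the rim's height, centred within 9 mm, level within 0.05 rad (about 3 degrees); the speed grip is at rest with its centre within 7 mm of the green pointer's line (all of step 3 and contact force between the fingers and cover below 0.2 N and linear speed of cover below 0.02 m/s and velocity of joint speed between -0.01 and 0.01 m/s); the robot touches nothing.
It fails at once if the gear cluster is pushed more than 30 mm or tipped over (distance of gear_cluster from where it was at the start of the episode above 0.03 m or angle between gear_cluster's own z axis and vertical above 0.5 rad).
It fails at once if the spray can is pushed more than 30 mm or tipped over (distance of spray_can from where it was at the start of the episode above 0.03 m or angle between spray_can's own z axis and vertical above 0.5 rad).
It fails at once if the bearing stack is pushed more than 30 mm or tipped over (distance of bearing_stack from where it was at the start of the episode above 0.03 m or angle between bearing_stack's own z axis and vertical above 0.5 rad).
It also fails if it takes over 58 s, if anything falls off the work surface, if the arm or the gripper's body presses on something with over 40 N, if the wrist force passes 120 N, or if a joint passes its speed limit or range.

## Working session

There is one attempt and no reset: what is moved stays moved. The work goes in short steps, Python scripts to look and compute and a tool call to move; the robot and the scene stay as the last step left them, time stands still between calls to the robot, and variables do not carry over. Pictures are saved under pics/ and viewed, at most 10 in all, crops included, and the job is handed in when it is done.

Besides the shell and the picture viewer there is one more tool, called after "Emit:" by a JSON object that holds its "op" and its "data". apply_moves: Moves the arm, as the interface text tells. Its arguments: {"type":"object","properties":{"moves":{"type":"array","items":{"type":"array","items":{"type":"array","items":{"type":"number"}}}},"squeeze":{"type":"number"}},"required":["moves"]}

```bash
mkdir -p pics; cat > h.py <<'E'
import numpy as np, cv2
from workcell import status, imaging, arm, models
from scipy.spatial.transform import Rotation as R
def wfc(im, st=None):
    if "world_from_camera" in im: return np.array(im["world_from_camera"])
    T=np.eye(4); T[:3,:3]=R.from_quat(st["tool_rot"]).as_matrix(); T[:3,3]=st["position"]
    return T@np.array(im["T_tool_cam"])
def cloud(im, st=None):
    h,w=im["depth"].shape; K=np.array(im["K"]); 
    v,u=np.mgrid[:h,:w].astype(float)
    p=cv2.undistortPoints(np.stack([u,v],-1).reshape(-1,1,2),K,np.array([im["k1"],0,0,0.]))[:,0]
    d=im["depth"].reshape(-1).astype(float)
    P=np.stack([p[:,0]*d,-p[:,1]*d,-d,np.ones_like(d)])
    X=(wfc(im,st)@P)[:3].T.reshape(h,w,3); X[im["depth"]<=0]=np.nan
    return X
def proj(im,X,st=None):
    c=np.linalg.inv(wfc(im,st))@np.append(X,1); a=np.array([c[0],-c[1]])/-c[2]
    a=a*(1+im["k1"]*(a@a)); K=np.array(im["K"]); return K[:2,:2]@a+K[:2,2]
def save(n,a,s=1): cv2.imwrite("pics/"+n,cv2.resize(cv2.cvtColor(a,cv2.COLOR_RGB2BGR),None,fx=s,fy=s,interpolation=cv2.INTER_CUBIC))
E
python3 - <<'E'
from h import *
st=status.observe(); print(st["position"],st["tool_rot"],st["opening"])
for n in("scene","side"):
    im=imaging.get_image(n); save(n+"0.png",im["frame"],1.4); print(n,wfc(im)[:3,3].round(2))
    for t in("polisher","cover","cover_knob","control","speed_top","pointer","gear_cluster","spray_can","bearing_stack"):
        print(t,[(np.round(r["centre"],3).tolist(),round(r["p"],2),proj(im,r["centre"]).round().tolist()) for r in models.recognise(im,t)])
E
```

```text
[0.1599387  0.4996121  0.23069107] [ 1.54272034e-01  9.88028162e-01 -6.92946345e-04 -1.04674607e-04] 1.000835845444093
scene [1.2  0.35 0.65]
polisher [([0.576, 0.252, 0.088], 0.84, [405.0, 271.0])]
cover [([0.362, -0.203, 0.012], 0.96, [251.0, 180.0]), ([0.569, -0.271, 0.012], 0.73, [177.0, 214.0])]
cover_knob [([0.361, -0.203, 0.012], 0.87, [251.0, 179.0]), ([0.568, -0.271, 0.018], 0.76, [176.0, 212.0])]
control [([0.558, 0.037, 0.042], 0.67, [300.0, 246.0])]
speed_top [([0.545, -0.033, 0.088], 0.76, [272.0, 213.0]), ([0.766, -0.187, 0.051], 0.57, [142.0, 265.0]), ([0.565, -0.272, 0.015], 0.42, [177.0, 212.0]), ([0.795, 0.107, 0.038], 0.34, [270.0, 345.0]), ([0.776, -0.018, 0.104], 0.19, [209.0, 281.0])]
pointer []
gear_cluster [([0.795, 0.11, 0.038], 0.7, [271.0, 346.0])]
spray_can [([0.777, -0.02, 0.105], 0.76, [208.0, 280.0])]
bearing_stack [([0.768, -0.186, 0.052], 0.7, [142.0, 266.0])]
side [0.47 0.76 0.63]
polisher [([0.539, 0.27, 0.088], 0.73, [271.0, 308.0]), ([0.555, -0.266, 0.016], 0.47, [294.0, 187.0])]
cover [([0.553, -0.265, 0.017], 0.75, [295.0, 187.0]), ([0.353, -0.2, 0.019], 0.69, [365.0, 205.0]), ([0.538, 0.274, 0.088], 0.64, [271.0, 310.0])]
cover_knob [([0.355, -0.198, 0.019], 0.95, [364.0, 205.0]), ([0.555, -0.268, 0.014], 0.89, [294.0, 187.0])]
control [([0.53, 0.015, 0.045], 0.81, [292.0, 239.0]), ([0.75, -0.175, 0.046], 0.47, [220.0, 188.0])]
speed_top [([0.537, -0.022, 0.085], 0.64, [291.0, 215.0])]
pointer [([0.572, 0.057, 0.057], 0.66, [271.0, 245.0])]
gear_cluster [([0.77, 0.12, 0.032], 0.66, [177.0, 261.0])]
spray_can [([0.751, -0.016, 0.089], 0.71, [201.0, 206.0])]
bearing_stack [([0.747, -0.176, 0.042], 0.92, [221.0, 189.0]), ([0.539, 0.27, 0.085], 0.7, [271.0, 309.0])]
```

View pics/scene0.png

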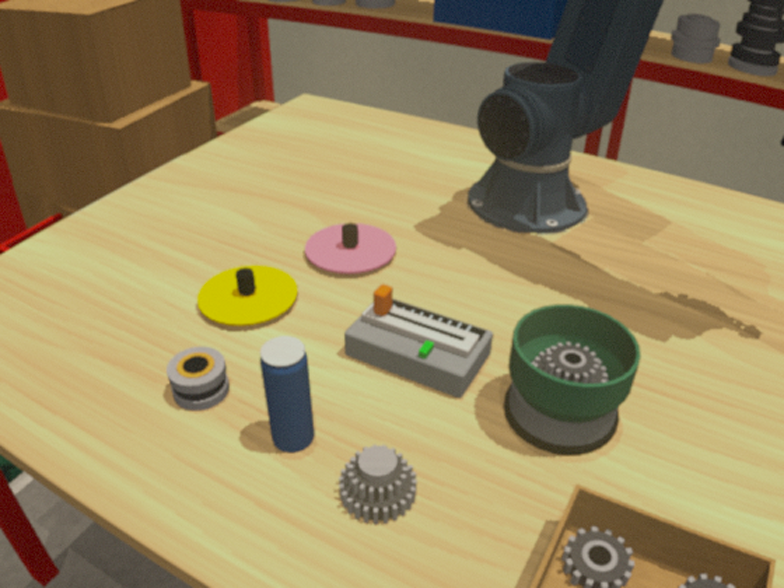

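View pics/side0.png

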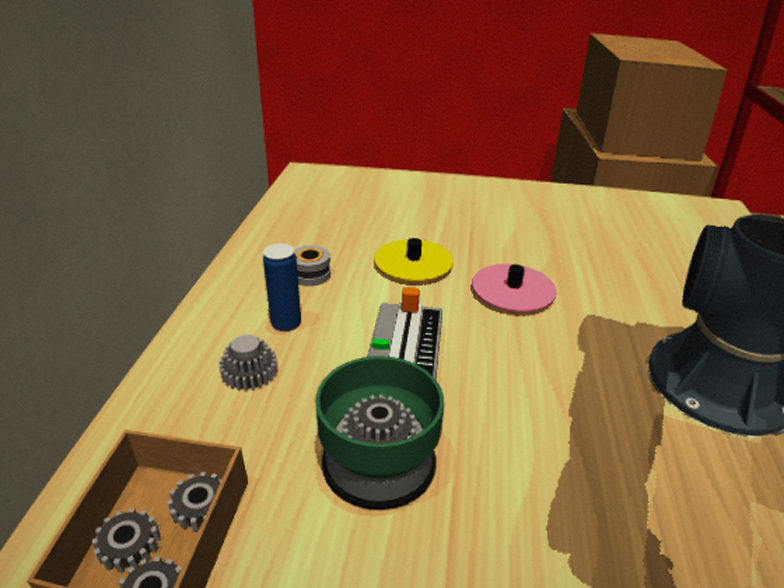

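Scene (in 1.4x picture pixels): the yellow cover is at (247,295), native (177,212). A pink look-alike is at (350,248), native (251,180). The yellow one fits the description, so next I take an enlarged crop and measure geometry from both views.

```bash
cat >> h.py <<'E'
def circ(P):
    A=np.c_[2*P[:,:2],np.ones(len(P))]; s=np.linalg.lstsq(A,(P[:,:2]**2).sum(1),rcond=None)[0]
    return s[:2], np.sqrt(s[2]+s[:2]@s[:2])
def disk(m,X,z):   # hull of the mask's points, circle fit
    P=X[m&np.isfinite(X[...,2])]; P=P[abs(P[:,2]-z)<.006]
    h=cv2.convexHull(P[:,:2].astype(np.float32))[:,0]; return cv2.minEnclosingCircle(h), circ(h), P[:,2].mean(), len(P)
E
python3 - <<'E'
from h import *
for n in("scene","side"):
    im=imaging.get_image(n); X=cloud(im); f=im["frame"]
    hsv=cv2.cvtColor(f,cv2.COLOR_RGB2HSV); H,S,V=cv2.split(hsv)
    x,y,z=X[...,0],X[...,1],X[...,2]
    near=lambda a,b,r:(np.hypot(x-a,y-b)<r)
    ye=(H>24)&(H<34)&(S>200)&near(.56,-.268,.15)
    print(n,"plate",disk(ye,X,.016), "z",np.nanmedian(z[ye]))
    k=near(.56,-.268,.05)&(z>.035)&(V<90); P=X[k]; print(" knob",P.mean(0).round(4),P.max(0).round(4),P.min(0).round(4),len(P))
    g=(H>50)&(H<85)&(S>90)&near(.55,.26,.14)&(z>.115); P=X[g]; print(" rim z",np.percentile(P[:,2],[50,90,99]).round(4))
    P=P[P[:,2]>.121]; print(" rim",circ(P),len(P))
    o=(H<16)&(S>190)&near(.54,-.03,.06)&(z>.06); P=X[o]; print(" grip",P.min(0).round(4),P.max(0).round(4),P.mean(0).round(4)); T=P[P[:,2]>.095]; print(" top",T.mean(0),len(T),cv2.minAreaRect(T[:,:2].astype(np.float32)*1000))
    gp=(H>50)&(H<75)&(S>150)&near(.57,.05,.04)&(z>.04); P=X[gp]; print(" ptr",P.mean(0).round(4),cv2.minAreaRect(P[:,:2].astype(np.float32)*1000),len(P))
    b=near(.54,.03,.15)&(abs(z-.045)<.003)&(S<60); P=X[b]; print(" box",cv2.minAreaRect(P[:,:2].astype(np.float32)*1000),len(P))
    t=near(.54,.03,.12)&(abs(z-.059)<.003)&(S<60);P=X[t]; print(" track",cv2.minAreaRect(P[:,:2].astype(np.float32)*1000),len(P))
    if n=="scene": save("crop.png",f[150:290,110:360],3)
E
```

```text
scene plate (((0.5584392547607422, -0.2797524333000183), 0.08218810707330704), (array([ 0.55901434, -0.27969457]), np.float64(0.08090844705084303)), np.float64(0.01723870141361882), 2092) z 0.01727053343233287
 knob [ 0.5634 -0.2756  0.0499] [ 0.5748 -0.2654  0.0595] [ 0.5495 -0.2893  0.0353] 137
 rim z [0.1243 0.126  0.1271]
 rim (array([0.54828347, 0.24772682]), np.float64(0.07553730941500508)) 87
 grip [ 0.5306 -0.0399  0.0646] [ 0.5532 -0.0239  0.0993] [ 0.5462 -0.0293  0.0859]
 top [ 0.54684508 -0.02966625  0.09705045] 19 ((543.431640625, -28.474590301513672), (9.474681854248047, 24.570554733276367), 56.77762222290039)
 ptr [0.5776 0.056  0.0566] ((575.3767700195312, 55.848793029785156), (26.540193557739258, 11.066008567810059), 0.5613956451416016) 65
 box ((539.14453125, 26.273521423339844), (108.72314453125, 189.00624084472656), 0.15544672310352325) 1488
 track ((537.2381591796875, 25.882320404052734), (43.86469268798828, 169.31813049316406), 0.2221052497625351) 994
side plate (((0.5531916618347168, -0.2794557809829712), 0.08552149683237076), (array([ 0.5543834 , -0.27998746])
[... 185 characters left out ...]
1
 rim z [0.1236 0.1261 0.1274]
 rim (array([0.54299356, 0.24968132]), np.float64(0.07649833421569031)) 866
 grip [ 0.5218 -0.0445  0.0628] [ 0.5481 -0.0224  0.1018] [ 0.5348 -0.0274  0.0856]
 top [ 0.53508181 -0.03107341  0.09892785] 60 ((535.351318359375, -34.098018646240234), (23.363880157470703, 22.042695999145508), 6.482550621032715)
 ptr [0.5712 0.0574 0.0547] ((571.4153442382812, 55.352195739746094), (25.126657485961914, 13.969527244567871), 4.742395877838135) 83
 box ((534.5402221679688, 20.98084259033203), (108.38423919677734, 179.2606658935547), 0.6302371621131897) 964
 track ((534.8936767578125, 20.122318267822266), (40.114952087402344, 157.37887573242188), 0.6050729751586914) 591
```

View pics/crop.png

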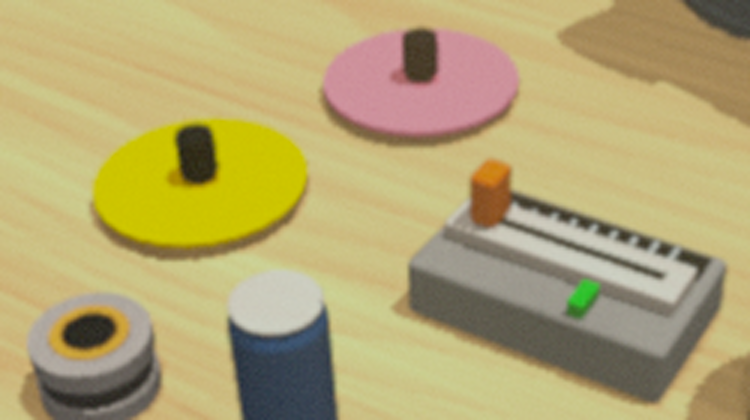

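The crop confirms it: the yellow cover is the plain yellow disc with the black knob, crop centre (200,180), and the pink one at (420,80) is the look-alike. Control yaw is about 0. I move above the cover and turn the tool so its y axis lies along world y.

Emit:
{"op": "apply_moves", "data": {"moves": [[[-0.39,-0.39,-0.15,0,0,-0.3,-1],[-0.77,-0.78,-0.15,0,0,-0.59,-1],[-0.77,-0.78,-0.15,0,0,-0.59,-1],[-0.77,-0.78,-0.15,0,0,-0.59,-1],[-0.77,-0.78,-0.15,0,0,-0.59,-1]]]}}

```text
t: 1.72
position: [0.2599, 0.3028, 0.2619]
tool_rot: [0.002, 1.0, 0.0, 0.0]
contact_force: [0.2, 0.3, -0.9]
opening: 0.999
finger_force: 0.0
```

Emit:
{"op": "apply_moves", "data": {"moves": [[[-0.5,-0.97,0,0,0,0,-1],[-0.5,-0.97,0,0,0,0,-1],[-0.5,-0.97,0,0,0,0,-1],[-0.5,-0.97,0,0,0,0,-1],[-0.5,-0.97,0,0,0,0,-1]]]}}

```text
t: 2.35
position: [0.3598, 0.1095, 0.2612]
tool_rot: [0.002, 1.0, -0.0, -0.0]
contact_force: [-0.5, -0.0, 0.1]
opening: 1.003
finger_force: 0.0
```

Emit:
{"op": "apply_moves", "data": {"moves": [[[-0.5,-0.97,0,0,0,0,-1],[-0.5,-0.97,0,0,0,0,-1],[-0.5,-0.97,0,0,0,0,-1],[-0.5,-0.97,0,0,0,0,-1],[-0.5,-0.97,0,0,0,0,-1]]]}}

```text
t: 2.98
position: [0.4599, -0.0839, 0.2607]
tool_rot: [0.001, 1.0, 0.0, -0.0]
contact_force: [-0.3, 0.5, -0.6]
opening: 1.005
finger_force: 0.0
```

Emit:
{"op": "apply_moves", "data": {"moves": [[[-0.5,-0.97,0,0,0,0,-1],[-0.5,-0.97,0,0,0,0,-1],[-0.5,-0.97,0,0,0,0,-1],[-0.5,-0.97,0,0,0,0,-1],[-0.5,-0.97,0,0,0,0,-1],[-0.5,-0.97,0,0,0,0,-1]]]}}

```text
t: 3.72
position: [0.5587, -0.2756, 0.2612]
tool_rot: [-0.0, 1.0, 0.0, -0.0]
contact_force: [-0.9, 0.6, -0.1]
opening: 0.997
finger_force: 0.0
```

```bash
cat >> h.py <<'E'
def plate(im,st,c,zp):
    X=cloud(im,st); f=im["frame"]; H,S,V=cv2.split(cv2.cvtColor(f,cv2.COLOR_RGB2HSV)); x,y,z=np.moveaxis(X,-1,0)
    m=(H>22)&(H<36)&(S>170)&(V>90)&(np.hypot(x-c[0],y-c[1])<.12)&(abs(z-zp)<.012)
    m=m.astype(np.uint8); cs=cv2.findContours(m,cv2.RETR_EXTERNAL,cv2.CHAIN_APPROX_NONE)[0]
    k=max(cs,key=cv2.contourArea)[:,0]; k=k[(k.min(1)>2)&(k[:,0]<557)&(k[:,1]<417)]
    P=X[k[:,1],k[:,0]]; P=P[np.isfinite(P[:,2])]
    c0,r=circ(P)
    for _ in range(5):
        e=abs(np.hypot(*(P[:,:2]-c0).T)-r); Q=P[e<.004]; c0,r=circ(Q)
    return c0,r,np.median(z[m>0]),len(Q),len(P)
E
python3 - <<'E'
from h import *
st=status.observe(); im=imaging.get_image("wrist"); save("w1.png",im["frame"],1)
print(np.array(im["T_tool_cam"]).round(3)); print(plate(im,st,(.557,-.28),.016))
X=cloud(im,st); d=np.hypot(X[...,0]-.557,X[...,1]+.28)
k=(d<.04)&(X[...,2]>.045); P=X[k]; print("knob",P.mean(0),len(P),np.percentile(P[:,2],[5,50,95])); T=P[abs(P[:,2]-np.median(P[:,2]))<.005]; print(cv2.minEnclosingCircle(T[:,:2].astype(np.float32)))
print(models.recognise(im,"cover_knob"))
E
```

```text
[[-0.     0.96   0.281  0.073]
 [ 1.    -0.     0.001 -0.   ]
 [ 0.001  0.281 -0.96  -0.142]
 [ 0.     0.     0.     1.   ]]
(array([ 0.55308172, -0.27691554]), np.float64(0.07772740723888816), np.float64(0.01565346163636766), 238, 457)
knob [ 0.54464046 -0.2823719   0.33481596] 22605 [0.29004135 0.3451151  0.35686828]
((0.5500945448875427, -0.2793799638748169), 0.03794984146952629)
[{'centre': [0.5461, -0.2801, 0.0128], 'p': 0.81}, {'centre': [0.3986, -0.2074, 0.0129], 'p': 0.71}]
```

View pics/w1.png

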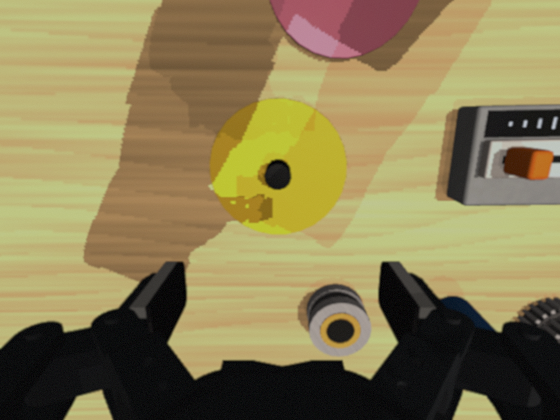

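Wrist view: plate centred at (278,167), knob at (278,174). The shadow spoils the mask's edge, so I refit with a wider mask, and take the knob as the dark points at 45 to 65 mm height.

```bash
python3 - <<'E'
from h import *
st=status.observe(); im=imaging.get_image("wrist"); X=cloud(im,st); f=im["frame"]
H,S,V=cv2.split(cv2.cvtColor(f,cv2.COLOR_RGB2HSV)); print([ (H[v,u],S[v,u],V[v,u]) for u,v in((300,200),(260,210),(250,130),(240,180),(330,240),(200,220))])
d=np.hypot(X[...,0]-.555,X[...,1]+.28)
P=X[(d<.04)&(abs(X[...,2]-.055)<.006)&(V<70)]; print("knob",np.median(P,0),P.mean(0),P.min(0),P.max(0),len(P))
m=((S>195)&(d<.12)&(abs(X[...,2]-.016)<.01)).astype(np.uint8); m=cv2.morphologyEx(m,cv2.MORPH_OPEN,np.ones((5,5)))
k=max(cv2.findContours(m,0,1)[0],key=cv2.contourArea); print(cv2.minEnclosingCircle(k),cv2.fitEllipse(cv2.convexHull(k)))
h=cv2.convexHull(k)[:,0]; P=X[h[:,1],h[:,0]]; P=P[np.isfinite(P[:,2])]; print(circ(P),len(P))
print("proj",proj(im,np.array([.556,-.28,.056]),st),proj(im,np.array([.556,-.28,.016]),st))
K=np.array(im["K"])
for u,z in((cv2.fitEllipse(cv2.convexHull(k))[0],.016),((278,174),.056)):
    p=cv2.undistortPoints(np.array([[u]],float),K,np.array([im["k1"],0,0,0.]))[0,0]; T=wfc(im,st); r=T[:3,:3]@[p[0],-p[1],-1]; print("ray",T[:3,3]+r*(z-T[2,3])/r[2])
E
```

```text
[(np.uint8(26), np.uint8(196), np.uint8(189)), (np.uint8(22), np.uint8(198), np.uint8(138)), (np.uint8(29), np.uint8(189), np.uint8(190)), (np.uint8(26), np.uint8(195), np.uint8(190)), (np.uint8(21), np.uint8(103), np.uint8(190)), (np.uint8(17), np.uint8(122), np.uint8(155))]
knob [ 0.55279239 -0.28089691  0.05558107] [ 0.55297225 -0.28141506  0.05548348] [ 0.53982055 -0.29501627  0.04915207] [ 0.56736334 -0.26885584  0.05810991] 529
((247.32989501953125, 206.17526245117188), 26.940574645996094) ((250.14865112304688, 206.2841033935547), (30.27017593383789, 55.62632369995117), 96.69187927246094)
(array([ 0.59716599, -0.31739417]), np.float64(0.027661436231339508)) 15
proj [278.78322702 178.13108843] [279.12645061 171.56281803]
ray [ 0.59964858 -0.31609721  0.016     ]
ray [ 0.55145429 -0.28083971  0.056     ]
```

Emit:
{"op": "apply_moves", "data": {"moves": [[[0.02,-0.03,0.3,0,0,0,-1],[0.02,-0.03,0.6,0,0,0,-1],[0.02,-0.03,0.8,0,0,0,-1],[0.02,-0.03,0.8,0,0,0,-1],[0.02,-0.03,0.8,0,0,0,-1]]]}}

```text
t: 4.5
position: [0.5556, -0.2838, 0.1035]
tool_rot: [0.0, 1.0, -0.001, 0.001]
contact_force: [0.7, -0.1, -0.3]
opening: 0.998
finger_force: 0.0
```

```bash
python3 - <<'E'
from h import *
st=status.observe(); im=imaging.get_image("wrist"); save("w2.png",im["frame"],1); X=cloud(im,st); V=im["frame"].max(2)
d=np.hypot(X[...,0]-.554,X[...,1]+.281)
P=X[(d<.03)&(abs(X[...,2]-.056)<.005)&(V<70)]; print(st["position"],"knob",np.median(P,0),P.min(0),P.max(0),len(P))
E
```

```text
[ 0.55555999 -0.28380433  0.1034707 ] knob [ 0.55290046 -0.28125793  0.05553062] [ 0.53921515 -0.29572839  0.0510036 ] [ 0.56790587 -0.26691174  0.05774404] 1625
```

View pics/w2.png

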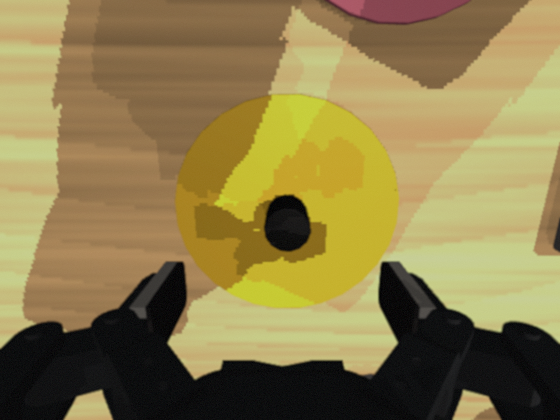

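The knob at (288,222) lies between the fingers. Its centre is (0.5533, -0.2813) with the top at 56 mm, which matches the text. I descend and grip.

Emit:
{"op": "apply_moves", "data": {"moves": [[[0.01,0.012,0.2,0,0,0,-1],[0.01,0.012,0.4,0,0,0,-1],[0.01,0.012,0.4,0,0,0,-1],[0.01,0.012,0.4,0,0,0,-1]]]}}

```text
t: 5.05
position: [0.5541, -0.2821, 0.0238]
tool_rot: [0.0, 1.0, -0.001, 0.001]
contact_force: [-0.6, 0.2, 0.0]
opening: 1.002
finger_force: 0.0
```

Emit:
{"op": "apply_moves", "data": {"moves": [[[0,0,0,0,0,0,1],[0,0,0,0,0,0,1],[0,0,0,0,0,0,1],[0,0,0,0,0,0,1],[0,0,0,0,0,0,1],[0,0,0,0,0,0,1]]], "squeeze": 70}}

```text
t: 5.8
position: [0.553, -0.2816, 0.0222]
tool_rot: [0.0, 1.0, -0.0, 0.0]
contact_force: [-0.8, 0.2, 6.1]
opening: 0.339
finger_force: 68.7
```

Gripped: opening about 29 mm, 69 N. Lifting.

Emit:
{"op": "apply_moves", "data": {"moves": [[[0,0,-0.1,0,0,0,1],[0,0,-0.3,0,0,0,1],[0,0,-0.5,0,0,0,1],[0,0,-0.75,0,0,0,1],[0,0,-1,0,0,0,1],[0,0,-1,0,0,0,1],[0,0,-1,0,0,0,1]]]}}

```text
t: 6.68
position: [0.5523, -0.2812, 0.2205]
tool_rot: [0.0, 1.0, 0.0, -0.0]
contact_force: [-0.3, -0.2, -3.3]
opening: 0.335
finger_force: 69.2
```

Emit:
{"op": "apply_moves", "data": {"moves": [[[0,0.15,-0.1,0,0,0,1],[0,0.35,-0.2,0,0,0,1],[0,0.6,-0.2,0,0,0,1],[0,0.8,-0.2,0,0,0,1],[0,1,-0.2,0,0,0,1],[0,1,-0.2,0,0,0,1]]]}}

```text
t: 7.42
position: [0.5519, -0.0789, 0.2595]
tool_rot: [-0.001, 1.0, 0.0, -0.002]
contact_force: [1.8, -0.5, -3.2]
opening: 0.332
finger_force: 69.5
```

```bash
python3 - <<'E'
from h import *
st=status.observe(); print(st["position"],st["opening"],st["finger_force"])
im=imaging.get_image("wrist"); save("w3.png",im["frame"],1); X=cloud(im,st)
H,S,V=cv2.split(cv2.cvtColor(im["frame"],cv2.COLOR_RGB2HSV)); p=st["position"]
m=(np.hypot(X[...,0]-p[0],X[...,1]-p[1])<.11)&(H>18)&(H<36)&(S>150)&(X[...,2]>p[2]-.03)&(X[...,2]<p[2]+.02); P=X[m]
A=np.c_[P[:,:2]-p[:2],np.ones(len(P))]; print("plane",np.linalg.lstsq(A,P[:,2]-p[2],rcond=None)[0].round(4),len(P))
k=max(cv2.findContours(m.astype(np.uint8),0,1)[0],key=cv2.contourArea)[:,0]; Q=X[k[:,1],k[:,0],:2]-p[:2]
r=np.hypot(*Q.T); Q=Q[r>.065]; c,rr=circ(Q)
for _ in range(6):
    e=abs(np.hypot(*(Q-c).T)-rr); c,rr=circ(Q[e<.003])
print("offset from TCP",c,rr,len(Q))
E
```

```text
[ 0.55186401 -0.07889208  0.25947289] 0.3317442810664466 69.52585458755493
plane [-0.0046  0.0003 -0.0065] 53173
offset from TCP [ 0.0009738  -0.00051913] 0.08160343575764484 640
```

View pics/w3.png

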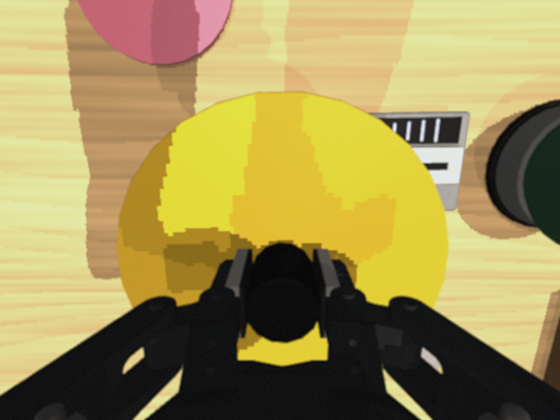

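The cover hangs level in the grip. It is offset (+1.0, -0.5) mm from the TCP, with the plate's underside 12.5 mm below it. Next I raise the arm to see the bowl beside the cover.

Emit:
{"op": "apply_moves", "data": {"moves": [[[0,0.2,-0.25,0,0,0,1],[0,0.35,-0.5,0,0,0,1],[0,0.35,-0.5,0,0,0,1],[0,0.35,-0.5,0,0,0,1]]]}}

```text
t: 7.98
position: [0.5528, -0.0122, 0.3598]
tool_rot: [0.001, 1.0, -0.0, -0.001]
contact_force: [0.2, 0.3, -2.7]
opening: 0.335
finger_force: 69.8
```

```bash
cat >> h.py <<'E'
def rim(im,st):
    X=cloud(im,st); H,S,V=cv2.split(cv2.cvtColor(im["frame"],cv2.COLOR_RGB2HSV))
    d=np.hypot(X[...,0]-.545,X[...,1]-.249)
    P=X[(abs(d-.077)<.02)&(H>45)&(H<90)&(S>60)&(X[...,2]>.10)&(X[...,2]<.14)]
    zt=np.percentile(P[:,2],90); P=P[abs(P[:,2]-zt)<.003]; c,r=circ(P)
    for _ in range(8):
        Q=P[abs(np.hypot(*(P[:,:2]-c).T)-r)<.005]; c,r=circ(Q)
    a=np.degrees(np.arctan2(*(Q[:,:2]-c).T[::-1])); rr=np.hypot(*(Q[:,:2]-c).T)
    return c.round(4),r.round(4),Q[:,2].mean().round(4),len(Q),np.histogram(a,12,(-180,180))[0],np.percentile(rr,[2,98])
E
python3 - <<'E'
from h import *
st=status.observe(); print(st["position"]); im=imaging.get_image("wrist"); save("w4.png",im["frame"],1)
print(rim(im,st)); 
for n in("scene","side"): print(n,rim(imaging.get_image(n),None))
E
```

```text
[ 0.55284994 -0.01222238  0.35982405]
(array([0.5427, 0.2466]), np.float64(0.0761), np.float64(0.1241), 1628, array([208, 203, 205, 181, 152, 138, 145, 169,   9,   0,  35, 183]), array([0.07312947, 0.07896892]))
scene (array([0.5475, 0.2479]), np.float64(0.0761), np.float64(0.1247), 590, array([33, 37, 39, 30, 60, 67, 81, 70, 61, 37, 41, 34]), array([0.07240305, 0.07899967]))
side (array([0.5431, 0.2492]), np.float64(0.0765), np.float64(0.1251), 775, array([50, 57, 62, 56, 53, 45, 43, 78, 94, 91, 82, 64]), array([0.07305599, 0.07988496]))
```

View pics/w4.png

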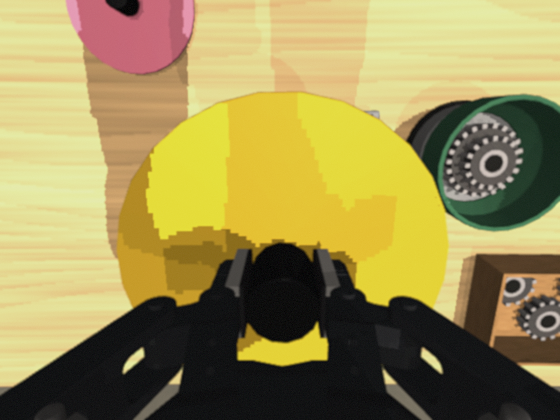

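The bowl mouth is at about (0.5425, 0.247), rim at 0.124 to 0.125. The wrist and the corrected fixed cameras agree. Moving over it.

Emit:
{"op": "apply_moves", "data": {"moves": [[[0.02,0.2,0,0,0,0,1],[0.03,0.45,0,0,0,0,1],[0.06,0.7,0,0,0,0,1],[0.06,0.9,0,0,0,0,1],[0.06,1,0,0,0,0,1],[0.06,1,0,0,0,0,1]]]}}

```text
t: 8.88
position: [0.541, 0.189, 0.3603]
tool_rot: [-0.0, 1.0, -0.0, -0.001]
contact_force: [0.3, -0.9, -2.1]
opening: 0.332
finger_force: 69.9
```

Emit:
{"op": "apply_moves", "data": {"moves": [[[0,0.2,0.2,0,0,0,1],[0,0.3,0.4,0,0,0,1],[0,0.3,0.6,0,0,0,1],[0,0.3,0.8,0,0,0,1],[0,0.3,0.8,0,0,0,1],[0,0.3,0.8,0,0,0,1]]]}}

```text
t: 9.62
position: [0.5419, 0.2479, 0.2028]
tool_rot: [0.001, 1.0, 0.0, 0.001]
contact_force: [0.4, -0.3, -1.3]
opening: 0.332
finger_force: 69.9
```

```bash
cat >> h.py <<'E'
def held(im,st):  # yellow plate rim fit in fixed camera
    X=cloud(im,st); H,S,V=cv2.split(cv2.cvtColor(im["frame"],cv2.COLOR_RGB2HSV)); p=st0=np.array(status.observe()["position"])
    m=(np.hypot(X[...,0]-.545,X[...,1]-.249)<.11)&(H>18)&(H<36)&(S>190)&(X[...,2]>.1); P=X[m]
    c=np.median(P,0); A=np.c_[P[:,:2]-c[:2],np.ones(len(P))]; q=np.linalg.lstsq(A,P[:,2],rcond=None)[0]
    P=P[abs(A@q-P[:,2])<.004]; h=cv2.convexHull(P[:,:2].astype(np.float32))[:,0]
    return q.round(4),circ(h),len(P)
E
python3 - <<'E'
from h import *
st=status.observe(); print(st["position"],st["finger_force"])
for n in("scene","side"):
    im=imaging.get_image(n); print(n,"cover",held(im,None),"rim",rim(im,None)[:3])
    if n=="side": save("s2.png",im["frame"][170:370,150:430],2.5)
E
```

```text
[0.54194538 0.24792488 0.20283095] 69.91803288459778
scene cover (array([-0.0146, -0.005 ,  0.1977]), (array([0.54741102, 0.24733022]), np.float64(0.08189348654146072)), 3747) rim (array([0.5483, 0.2483]), np.float64(0.0755), np.float64(0.1248))
side cover (array([ 0.0039, -0.0012,  0.1976]), (array([0.54363226, 0.24850023]), np.float64(0.08265488536931768)), 4652) rim (array([0.5431, 0.2493]), np.float64(0.0764), np.float64(0.1253))
```

View pics/s2.png

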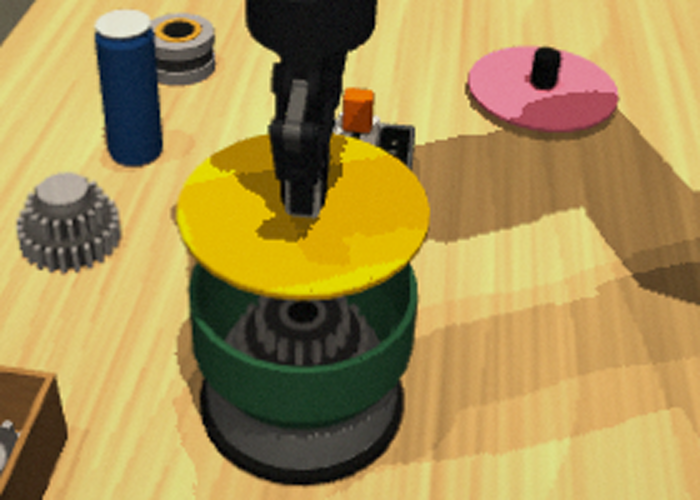

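The cover is level and centred over the rim within 1 mm in both views; in the crop the cover is at (303,215) and the bowl below it. Lowering it.

Emit:
{"op": "apply_moves", "data": {"moves": [[[0,0.004,0.12,0,0,0,1],[0,0.004,0.2,0,0,0,1],[0,0.004,0.26,0,0,0,1],[0,0.004,0.29,0,0,0,1],[0,0.004,0.31,0,0,0,1],[0,0.004,0.31,0,0,0,1]]]}}

```text
t: 10.48
position: [0.5412, 0.2494, 0.1395]
tool_rot: [0.0, 1.0, 0.0, 0.0]
contact_force: [0.2, 0.6, -1.9]
opening: 0.333
finger_force: 69.9
```

Emit:
{"op": "apply_moves", "data": {"moves": [[[0,0,0.01,0,0,0,1],[0,0,0.015,0,0,0,1],[0,0,0.015,0,0,0,1],[0,0,0.015,0,0,0,1]]]}}

```text
t: 10.98
position: [0.5415, 0.2496, 0.1378]
tool_rot: [0.0, 1.0, 0.0, 0.001]
contact_force: [-2.3, -1.6, 8.5]
opening: 0.334
finger_force: 71.1
```

```bash
python3 - <<'E'
from h import *
st=status.observe(); print(st["position"],st["contact_force"])
for n in("scene","side"):
    im=imaging.get_image(n); print(n,"cover",held(im,None))
E
```

```text
[0.54146216 0.2495785  0.13782057] [-2.33883797 -1.5889828   8.4872988 ]
scene cover (array([-0.0128, -0.0028,  0.1324]), (array([0.54746627, 0.24885458]), np.float64(0.08157062084605664)), 3671)
side cover (array([0.0025, 0.0054, 0.1323]), (array([0.54330171, 0.24950249]), np.float64(0.08271498535913953)), 4450)
```

There is contact at 8.5 N and the plate top is about 131 to 132 mm, so it is seated. Releasing.

Emit:
{"op": "apply_moves", "data": {"moves": [[[0,0,0,0,0,0,0.2],[0,0,0,0,0,0,-0.3],[0,0,0,0,0,0,-0.6],[0,0,0,0,0,0,-1],[0,0,0,0,0,0,-1],[0,0,0,0,0,0,-1],[0,0,0,0,0,0,-1]]]}}

```text
t: 11.95
position: [0.5411, 0.2494, 0.1363]
tool_rot: [0.0, 1.0, -0.0, 0.0]
contact_force: [-0.5, 0.5, 0.2]
opening: 1.001
finger_force: 0.0
```

Emit:
{"op": "apply_moves", "data": {"moves": [[[0,0,-0.1,0,0,0,-1],[0,0,-0.25,0,0,0,-1],[0,0,-0.45,0,0,0,-1],[0,0,-0.7,0,0,0,-1],[0,0,-0.7,0,0,0,-1]]]}}

```text
t: 12.58
position: [0.5426, 0.2501, 0.2803]
tool_rot: [0.0, 1.0, 0.001, 0.003]
contact_force: [0.2, 0.6, -1.1]
opening: 0.997
finger_force: 0.0
```

```bash
python3 - <<'E'
from h import *
for n in("scene","side"):
    im=imaging.get_image(n); print(n,"cover",held(im,None))
st=status.observe(); im=imaging.get_image("wrist"); X=cloud(im,st); V=im["frame"].max(2)
print(st["position"],"wrist",held(im,st)); P=X[(np.hypot(X[...,0]-.543,X[...,1]-.249)<.03)&(abs(X[...,2]-.171)<.006)&(V<70)]; print("knob",P.min(0),P.max(0),np.median(P,0))
E
```

```text
scene cover (array([-0.0076, -0.0059,  0.1326]), (array([0.54725868, 0.24910681]), np.float64(0.08167521207115334)), 4070)
side cover (array([ 1.000e-03, -1.000e-04,  1.323e-01]), (array([0.54320355, 0.24960097]), np.float64(0.08257353335347864)), 4740)
[0.54125671 0.24947983 0.27637752] wrist (array([-0.0013,  0.0007,  0.1316]), (array([0.54268644, 0.24863847]), np.float64(0.08084931222586264)), 19391)
knob [0.52822073 0.2353492  0.16518389] [0.556613   0.26246764 0.17329423] [0.54158997 0.24893117 0.17126495]
```

The cover is seated and level: knob top 171 mm, plate top 131.6 mm, centred. Now to the speed control.

Emit:
{"op": "apply_moves", "data": {"moves": [[[0,-0.2,0,0,0,0,-1],[0,-0.45,0,0,0,0,-1],[0,-0.75,0,0,0,0,-1],[0,-1,0,0,0,0,-1],[0,-1,0,0,0,0,-1]]]}}

```text
t: 13.35
position: [0.5401, 0.0463, 0.275]
tool_rot: [0.003, 1.0, -0.0, -0.001]
contact_force: [0.0, 0.1, -0.0]
opening: 1.001
finger_force: 0.0
```

Emit:
{"op": "apply_moves", "data": {"moves": [[[0,-0.2,0,0,0,0,-1],[0,-0.2,0,0,0,0,-1],[0,-0.2,0,0,0,0,-1]]]}}

```text
t: 13.72
position: [0.5406, 0.0101, 0.2755]
tool_rot: [0.0, 1.0, 0.0, -0.001]
contact_force: [0.1, -0.6, 0.1]
opening: 1.0
finger_force: 0.0
```

```bash
cat >> h.py <<'E'
def ctl(im,st):
    X=cloud(im,st); H,S,V=cv2.split(cv2.cvtColor(im["frame"],cv2.COLOR_RGB2HSV)); x,y,z=np.moveaxis(X,-1,0)
    rect=lambda P:[np.round(v,1) for v in cv2.minAreaRect((P[:,:2]*1000).astype(np.float32))]
    b=(abs(x-.54)<.1)&(abs(y-.03)<.13)
    P=X[b&((H<14)|(H>174))&(S>150)&(z>.093)&(z<.108)]; print("grip top",P.mean(0).round(4),P.min(0).round(4),P.max(0).round(4),rect(P),len(P))
    P=X[b&(H>48)&(H<75)&(S>150)&(z>.053)&(z<.065)]; print("ptr",P.mean(0).round(4),P.min(0).round(4),P.max(0).round(4),rect(P),len(P))
    P=X[b&(abs(z-.059)<.003)&(S<70)]; print("track",rect(P),len(P))
    P=X[b&(abs(z-.045)<.004)&(S<70)]; print("box",rect(P),len(P))
E
python3 - <<'E'
from h import *
st=status.observe(); im=imaging.get_image("wrist"); print(st["position"]); save("w5.png",im["frame"]); ctl(im,st)
E
```

```text
[0.54062892 0.0101113  0.27552096]
grip top [ 0.536  -0.0332  0.098 ] [ 0.5214 -0.0439  0.0933] [ 0.5477 -0.0245  0.1015] [array([534.4, -34.3]), array([19.3, 26.3]), np.float64(88.9)] 253
ptr [0.5708 0.0543 0.0563] [0.5579 0.0491 0.053 ] [0.5835 0.0597 0.0581] [array([570.6,  54.1]), array([25.4, 10.3]), np.float64(1.8)] 195
track [array([534.8,  25.4]), array([ 40.2, 169.5]), np.float64(0.6)] 4655
box [array([534.4,  25.2]), array([108.9, 189.3]), np.float64(0.6)] 9205
```

View pics/w5.png

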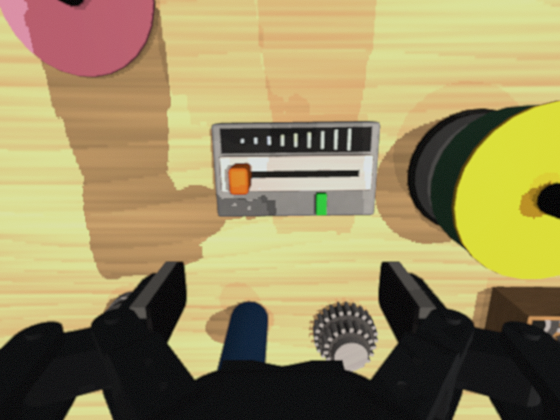

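Wrist view: grip at (239,180), green pointer at (321,203). Grip centre is (0.5345, -0.0343), pointer line at y = 0.054. I descend to the grip.

Emit:
{"op": "apply_moves", "data": {"moves": [[[0.03,-0.22,0.1,0,0,0,-1],[0.03,-0.22,0.3,0,0,0,-1],[0.03,-0.22,0.55,0,0,0,-1],[0.03,-0.22,0.7,0,0,0,-1],[0.03,-0.22,0.7,0,0,0,-1]]]}}

```text
t: 14.4
position: [0.5333, -0.0335, 0.1343]
tool_rot: [-0.0, 1.0, 0.0, -0.002]
contact_force: [-0.3, 0.5, 0.7]
opening: 1.001
finger_force: 0.0
```

```bash
python3 - <<'E'
from h import *
st=status.observe(); im=imaging.get_image("wrist"); print(st["position"]); ctl(im,st)
E
```

```text
[ 0.5332501  -0.03350459  0.13430144]
grip top [ 0.5335 -0.0347  0.0985] [ 0.5213 -0.0443  0.0931] [ 0.5479 -0.0251  0.101 ] [array([534.6, -34.7]), array([19. , 26.6]), np.float64(89.4)] 1368
ptr [0.5637 0.0546 0.0561] [0.5578 0.0484 0.053 ] [0.5744 0.0601 0.0585] [array([566.3,  54.4]), array([17.1, 11.3]), np.float64(4.4)] 246
track [array([534.8,  25. ]), array([ 40.4, 169.6]), np.float64(0.6)] 11381
box [array([534.4,  24.8]), array([109.5, 189. ]), np.float64(0.7)] 20143
```

Emit:
{"op": "apply_moves", "data": {"moves": [[[-0.005,-0.005,0.15,0,0,0,-1],[-0.005,-0.005,0.31,0,0,0,-1],[-0.005,-0.005,0.31,0,0,0,-1],[-0.005,-0.005,0.31,0,0,0,-1]]], "squeeze": 20}}

```text
t: 14.95
position: [0.5371, -0.0354, 0.0762]
tool_rot: [0.0, 1.0, -0.0, 0.001]
contact_force: [0.6, 0.0, -0.1]
opening: 1.001
finger_force: 0.0
```

Emit:
{"op": "apply_moves", "data": {"moves": [[[0,0,0,0,0,0,1],[0,0,0,0,0,0,1],[0,0,0,0,0,0,1],[0,0,0,0,0,0,1],[0,0,0,0,0,0,1],[0,0,0,0,0,0,1],[0,0,0,0,0,0,1]]]}}

```text
t: 15.82
position: [0.536, -0.0348, 0.0748]
tool_rot: [-0.0, 1.0, 0.001, 0.0]
contact_force: [-0.6, 5.3, 5.7]
opening: 0.23
finger_force: 23.4
```

Emit:
{"op": "apply_moves", "data": {"moves": [[[0,0.06,0,0,0,0,1],[0,0.16,0,0,0,0,1],[0,0.26,0,0,0,0,1],[0,0.36,0,0,0,0,1],[0.005,0.42,0,0,0,0,1],[0.005,0.444,0,0,0,0,1],[0.005,0.444,0,0,0,0,1],[0.005,0.444,0,0,0,0,1]]]}}

```text
t: 16.82
position: [0.535, 0.0534, 0.0747]
tool_rot: [0.0, 1.0, 0.0, 0.0]
contact_force: [-2.3, 0.5, 7.6]
opening: 0.228
finger_force: 23.7
```

```bash
python3 - <<'E'
from h import *
st=status.observe(); print(st["position"],st["contact_force"])
for n in("scene","side","wrist"): im=imaging.get_image(n); print(n); ctl(im,st)
E
```

```text
[0.53501501 0.05341503 0.07474269] [-2.26735512  0.51238027  7.5838101 ]
scene
grip top [0.5436 0.0515 0.0989] [0.5316 0.0421 0.0933] [0.5518 0.0615 0.1019] [array([542.5,  51.4]), array([22. , 17.3]), np.float64(11.3)] 49
ptr [0.5773 0.0557 0.0574] [0.5641 0.0487 0.0534] [0.5885 0.061  0.0601] [array([576.3,  54.8]), array([24.5, 12.2]), np.float64(0.6)] 61
track [array([537. ,  25.2]), array([ 43.9, 170.7]), np.float64(0.5)] 930
box [array([540.8,  25.7]), array([109.1, 189.6]), np.float64(1.1)] 1578
side
grip top [0.5286 0.0579 0.0961] [0.5205 0.0483 0.0931] [0.5459 0.0669 0.0991] [array([531.6,  60.7]), array([29.6, 11.6]), np.float64(29.9)] 14
ptr [0.5707 0.0566 0.0567] [0.5344 0.0482 0.0531] [0.5846 0.0761 0.0615] [array([558.3,  59.4]), array([18. , 55.6]), np.float64(73.0)] 59
track [array([535.1,  12.9]), array([ 39.9, 145.1]), np.float64(0.6)] 233
box [array([534.6,  13.6]), array([108.2, 165.1]), np.float64(0.5)] 857
wrist
grip top [0.532  0.0531 0.0983] [0.5199 0.0431 0.093 ] [0.5473 0.0632 0.1034] [array([533.6,  53. ]), array([20.1, 27.4]), np.float64(89.6)] 2877
ptr [0.5805 0.0552 0.0565] [0.577  0.05   0.0552] [0.584  0.0604 0.0582] [array([580.4,  55.2]), array([ 6.8, 10.7]), np.float64(5.5)] 170
track [array([534.8,  25. ]), array([ 40.6, 170.2]), np.float64(0.7)] 17810
box [array([534.5,  25.3]), array([109.2, 189. ]), np.float64(0.6)] 27346
```

The grip is within about 1.3 mm of the pointer line. I nudge it 1.2 mm, release and retreat upward.

Emit:
{"op": "apply_moves", "data": {"moves": [[[0,0.006,0,0,0,0,1],[0,0.006,0,0,0,0,1],[0,0.006,0,0,0,0,0.5],[0,0.006,0,0,0,0,-1],[0,0.006,0,0,0,0,-1],[0,0.006,0,0,0,0,-1],[0,0.006,0,0,0,0,-1],[0,0.006,0,0,0,0,-1]]]}}

```text
t: 17.98
position: [0.535, 0.0544, 0.0743]
tool_rot: [0.0, 1.0, -0.0, 0.0]
contact_force: [0.0, 0.2, -0.2]
opening: 1.002
finger_force: 0.0
```

Emit:
{"op": "apply_moves", "data": {"moves": [[[0,0,-0.1,0,0,0,-1],[0,0,-0.3,0,0,0,-1],[0,0,-0.55,0,0,0,-1],[0,0,-0.8,0,0,0,-1],[0,0,-1,0,0,0,-1],[0,0,-1,0,0,0,-1],[0,0,-1,0,0,0,-1]]]}}

```text
t: 18.85
position: [0.5347, 0.0544, 0.2737]
tool_rot: [0.0, 1.0, -0.0, -0.0]
contact_force: [-0.8, -0.8, -1.2]
opening: 1.002
finger_force: 0.0
```

```bash
python3 - <<'E'
from h import *
for n in("scene","side"): im=imaging.get_image(n); print(n,held(im,None)); ctl(im,None)
st=status.observe(); im=imaging.get_image("wrist"); print(st["position"],st["contact_force"]); ctl(im,st)
E
```

```text
scene (array([-0.0069, -0.0043,  0.1324]), (array([0.54724694, 0.24869043]), np.float64(0.08187029216887068)), 4069)
grip top [0.5476 0.055  0.0941] [0.5349 0.0449 0.0931] [0.5509 0.0634 0.097 ] [array([546.8,  57.7]), array([11.3, 23.7]), np.float64(38.8)] 12
ptr [0.5768 0.0558 0.0571] [0.5622 0.0501 0.0531] [0.5872 0.0607 0.0602] [array([574.7,  55.6]), array([10.5, 24.9]), np.float64(88.5)] 59
track [array([538.,  26.]), array([ 42.7, 168.7]), np.float64(0.4)] 978
box [array([540. ,  26.1]), array([108.9, 188.7]), np.float64(0.8)] 1575
side (array([ 0.0021, -0.0005,  0.1322]), (array([0.54294479, 0.24973075]), np.float64(0.08242888430773071)), 4749)
grip top [0.5337 0.0575 0.0985] [0.5207 0.0443 0.0932] [0.5468 0.0648 0.1022] [array([533.8,  55.4]), array([25.9, 19.2]), np.float64(8.8)] 89
ptr [0.5718 0.0564 0.057 ] [0.5588 0.0483 0.0534] [0.5845 0.0631 0.0592] [array([571.4,  55.5]), array([24.4, 14.3]), np.float64(9.4)] 57
track [array([535. ,  12.6]), array([ 39.8, 144.7]), np.float64(0.7)] 376
box [array([534.5,  15. ]), array([108.2, 166. ]), np.float64(0.6)] 921
[0.53433858 0.05435146 0.27302764] [-0.95777761  0.26730031  0.25170772]
grip top [0.5332 0.0533 0.0985] [0.5205 0.0445 0.0932] [0.5479 0.0637 0.1015] [array([534.2,  54.1]), array([19.1, 27.5]), np.float64(89.7)] 448
ptr [0.5712 0.0547 0.0566] [0.5595 0.0501 0.0543] [0.5836 0.0594 0.0582] [array([571.6,  54.7]), array([24.1,  9.3]), np.float64(0.1)] 177
track [array([534.8,  24.8]), array([ 40.4, 170.9]), np.float64(0.6)] 4735
box [array([534.4,  24.9]), array([108.8, 188.6]), np.float64(0.7)] 9208
```

The grip is in line with the pointer within about 1 mm, the cover is still seated, and the arm is clear.

```bash
python3 -c "
from workcell import arm; print(arm.close_job())"
```

```text
the job is handed in; nothing more can be done
None
```

The job is handed in: by my last measurements the yellow cover was seated level on the bowl and let go, then the orange grip was set within about 1 mm of the green pointer; no verdict came back.

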